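# Gauge the bore of a loom's bearing block, go and no-go

## Robot

A 6-joint arm with a two-finger parallel gripper is mounted at the origin on the work surface. World frame = base frame: x ahead of the robot, y to its left, z up, the work surface at z = 0. Lengths are in m, angles in rad, forces in N, time in s.
With the tool pointing down it reaches from about 0.225 to 0.875 m from the base axis. Payload 3.4 kg.
Tool frame: the origin (TCP) lies midway between the tips of the shut fingers; the grasp point (between the pads) lies 19 mm behind it (manip.grip_point_offset is the distance from the TCP to the grasp point, in m); x points along the fingers, y is the direction in which the jaws open and shut, and the axes are right-handed (so a half turn about x gives the same grasp; the last joint's range is limited). The gripper opens to 85 mm and grips with 20 to 120 N. Pads are 22 mm wide; open, the fingers measure 114 mm over their backs; the gripper's body (76 mm by 85 mm) begins 54 mm behind the grasp point. The pads swing forward as they close: fully open they stand 13 mm farther back than shut.
Start: joints at [1.178, 0.276, 1.505, -0, 1.361, -0.121], TCP at [0.154, 0.554, 0.231] pointing down, gripper open.
Joint ranges: [-2.89, 2.89], [-0.75, 2.08], [0.22, 2.7], [-1.18, 4.32], [0.11, 2.71], [-2.7, 2.7]. Speed limits (rad/s): [2.57, 2.57, 3.14, 3.14, 3.14, 3.14].

## Interface

Orientations are given as a unit quaternion [w, x, y, z].
In Python, from rig import manip gives the robot as it stands.
- The arm moves only by the shell command python3 -m crank 'ROWS' [FORCE]. ROWS is a JSON object of lists of equal length, an entry for each row: "grip": the opening, from 0 (shut) to 1 (fully open); "slide": the shift along the world's x, y, z in cm, a list of three; "roll": the turn about the world's z in degrees. In form: {"grip": [grip, ...], "slide": [[dx, dy, dz], ...], "roll": [roll, ...]}. A call has 1 to 20 rows; each row is the pose to reach, as a shift and turn from the pose commanded when the call began; what a row does not reach only later rows make up. A row lasts 1/10 s, in which the tool goes at most 50 mm and 8.59 degrees, less where a joint would pass 70% of its speed; a pose out of reach is approached as far as the arm can. A call with a gripper value outside its range is refused whole. The fingers move at their own pace and stop on an object; FORCE is the grip in N (left out, the last holds). Time passes only in rows, so rows that repeat a pose let the fingers close. It gives the time, the measured TCP pose, the force and the opening at its end, in the units of the state.
- manip.get_state(): the state, without advancing time (a new reading comes with each control period).
- manip.get_image(name): name is "side" or "top" or "wrist"; returns a dict with "frame" (480x640x3 uint8, red, green, blue), "K" (3x3 intrinsics, pixels), "R" (3x3) and "t" (3): a world point X has camera coordinates R X + t. Camera axes: x right, y down, z forward; pixel columns grow to the right and rows downward; lengths in m; the calibration is good to about 2 mm. A picture is of the moment at which its call begins. There is no depth.
- manip.sign_off(): hands the job in, once; it reports no verdict.
The state is a dict: "clock": time; "qpos": joint angles; "qd": joint speeds; "effort": joint torques, N m; "position": TCP position; "ee_rot": TCP orientation; "contact_force": force on the tool from outside, world axes, zero at the start; "moment": the same for the moment, N m; "width": finger opening in m.
Only numpy, scipy, OpenCV 4.12 (cv2) and the standard library are available. Lean on these libraries where they do the work, as an engineer would, in place of code of your own. Each camera call takes 0.05 s, during which the arm holds its last target. There are 200 camera calls.

## Task

Check the bore of the bearing block on the loom rail with the double-ended plug gauge: push its long, thin go end in until the handle's shoulder meets the block, then draw it out. Then offer the short, thick no-go end squarely to the same bore, at either mouth, and press lightly for a moment, without forcing it, to feel that it is refused. Lay the gauge down flat on the bench clear of the rail, let go, and leave the other things where they are.

Things in the scene. Friction and masses are not known exactly. Their poses are not given: they have to be found in the camera images.
- gauge: Loose plug gauge, 170 mm long, 0.22-0.44 kg, lying in any direction. Eight-sided aluminium handle 100 long, 30 mm across flats (two 12.4 mm flats upright). Steel go end: dia 22, 45 long, chamfered to 17 over its last 2.5 mm. Steel no-go end: dia 29, 25 long, square-edged. Origin on the axis at mid-handle, 15 mm above the bench as it lies; +x runs along the gauge towards the go end
- go_tip (a point): centre of the go end's tip face, 95 mm from the gauge's origin along its +x
- go_shoulder (a point): centre of the handle's end face on the go side (the shoulder), 50 mm from the gauge's origin along its +x
- nogo_tip (a point): centre of the no-go end's face, 75 mm from the gauge's origin along its -x
- bearing: Fixed wooden rail, 260 (x) x 52 (y) x 38 mm high, on the bench; on its middle a dark wooden block 70 (x) x 40 (y) x 80 mm high (top at 118 mm), oil cup 13 mm above that, feet out to x +-67 mm, 18 mm high. A plain 25 mm round bore goes through the block, level, along y, axis at x = 0, 83 mm above the bench. Origin: centre of the rail's underside; z up
- bore_left (a point): centre of the bore's mouth on the block's +y face (83 mm above the bench; axes as the bearing's)
- bore_right (a point): centre of the bore's mouth on the block's -y face (83 mm above the bench; axes as the bearing's)
- spare_block: bystander: a loose second bearing block lying on its face, 134 x 80 mm, 40 mm high, not to be gauged; origin at the underside, between its feet and top
- shuttle: bystander: wooden boat shuttle, 300 x 38 x 38 mm, lying; origin at the centre of its underside, x along its length
- bobbin: bystander: empty wooden bobbin standing on end, 52 mm diameter, 90 mm high; origin at the centre of its underside
Not all that is in view belongs to the job. Of the things that look like the gauge, take the one that is farthest from the robot's base at the start.

How it is judged:
On the way, in this order (a step that is already met when the one before it is completed fails the run):
1. the go end is fully home in the bore: the handle's shoulder within 5 mm of a mouth of the bore, gauge in line with the bore within 6 degrees (angle between the x axis of gauge and the y axis of bearing, either way round below 0.105 rad and (distance between go_shoulder and bore_left below 0.005 m or distance between go_shoulder and bore_right below 0.005 m)), for 0.2 s.
2. the no-go end is pressed with more than 2 N against a mouth of the same bore and refused: its face within 5 mm of the mouth's centre, gauge in line with the bore within 6 degrees (angle between the x axis of gauge and the y axis of bearing, either way round below 0.105 rad and contact force between gauge and bearing above 2 N and (distance between nogo_tip and bore_left below 0.005 m or distance between nogo_tip and bore_right below 0.005 m)), for 0.2 s.
At the end, for the whole second after the job is handed in: the gauge lies flat on the bench (its axis 11 to 19 mm above the bench, level within 4 degrees), at rest, not touching the rail or block (height (world z) of gauge between 0.011 and 0.019 m and angle between gauge's own x axis and vertical between 1.5 and 1.64 rad and linear speed of gauge below 0.02 m/s and contact force between gauge and bearing below 0.1 N).
It fails at once if the gauge is forced: more than 80 N between it and the block or rail (contact force between gauge and bearing above 80 N).
It fails at once if the spare block, shuttle or bobbin is moved by more than 30 mm (distance of any of spare_block, shuttle, bobbin from where it was at the start of the episode above 0.03 m).
It also fails if it takes over 72 s, if anything falls off the work surface, if the arm or the gripper's body presses on something with over 40 N, if the wrist force passes 120 N, or if a joint passes its speed limit or range.

## Working session

There is one attempt and no reset: what is moved stays moved. The work goes in short steps, Python scripts to look and compute and a shell command to move; the robot and the scene stay as the last step left them, time stands still between calls to the robot, and variables do not carry over. Pictures are saved under pics/ and viewed, on a budget of 10 in all, crops included, one or two more only if the job needs it, and the job is handed in when it is done.

```bash
mkdir -p pics; ls
python3 - <<'E'
from rig import manip
import cv2,numpy as np,pickle
d={}
for n in ["top","side"]:
    im=manip.get_image(n); d[n]=im
    cv2.imwrite(f"pics/{n}0.png",im["frame"][:,:,::-1]); print(n,im["K"].tolist(),im["R"].tolist(),im["t"].tolist())
pickle.dump(d,open("d0.pkl","wb")); print(manip.get_state())
E
```

```text
pics
top [[447.19135710554804, 0.0, 325.55378911643527], [0.0, 447.19135710554804, 246.75285560492907], [0.0, 0.0, 1.0]] [[-0.002319033756791457, -0.9998970100923456, -0.014163025482669452], [-0.992079204521208, 0.004079219821300625, -0.1255476480154711], [0.12559249196907424, 0.013759693820626641, -0.9919864902240155]] [-0.051647575460920234, 0.5049000676655252, 1.3170981076110593]
side [[619.1034636003658, 0.0, 317.6283551663732], [0.0, 619.1034636003658, 244.13560802769416], [0.0, 0.0, 1.0]] [[-0.9936287391443178, -0.11263939320396135, 0.0037809846755574705], [-0.05834237367769329, 0.4853744942617388, -0.8723575916754631], [0.0964266362584831, -0.8670201655202749, -0.4888536963152365]] [0.5017343984721839, 0.13776255487120953, 1.7591372868116804]
{'clock': 0.1, 'qpos': array([ 1.17800684e+00,  2.76548453e-01,  1.50600926e+00, -5.09017777e-06,
        1.36070663e+00, -1.20977713e-01]), 'qd': array([-0.00050656, -0.00106293, -0.00650574,  0.00109357,  0.00179102,
        0.00042573]), 'effort': array([ 1.03085131e-03, -4.17699265e+01, -2.46402615e+01, -3.42425055e-04,
        5.65402501e-03, -1.84079695e-06]), 'position': array([0.1541867 , 0.55345108, 0.2305156 ]), 'ee_rot': array([ 0.7004379 ,  0.09523192,  0.70073482, -0.09637609]), 'contact_force': array([0.27997681, 0.34996113, 0.47477138]), 'moment': array([ 0.01964315,  0.04013888, -0.03412972]), 'width': 0.08563837264658858}
```

View pics/top0.png

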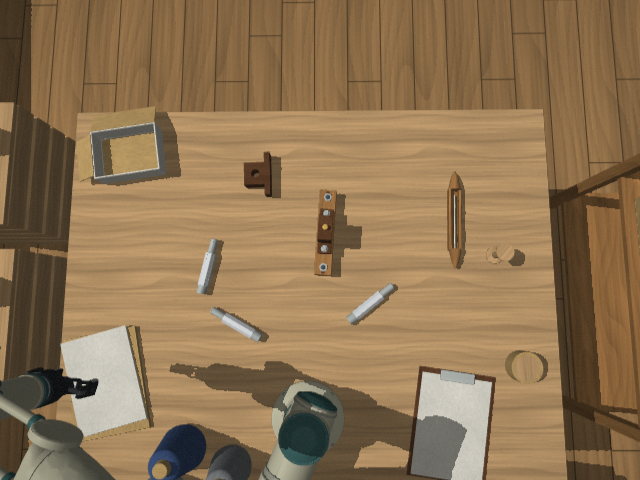

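View pics/side0.png

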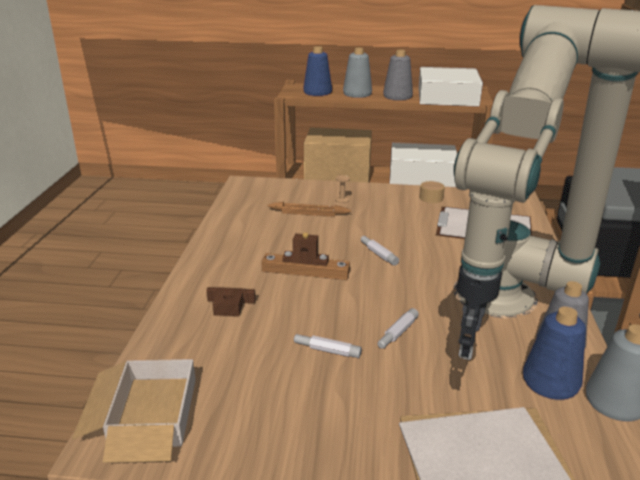

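Three gauge-like things in the top view: A (208,267), B (238,324), C (372,304). I'll measure each, and get the rail and block from the same view.

```bash
cat > h.py <<'E'
import numpy as np,cv2
def ray(im,u,v,z):
    K,R,t=im["K"],np.array(im["R"]),np.array(im["t"])
    d=R.T@np.linalg.solve(K,np.array([u,v,1.])); c=-R.T@t
    return c+d*(z-c[2])/d[2]
def proj(im,X):
    p=im["K"]@(np.array(im["R"])@np.array(X)+im["t"]); return p[:2]/p[2]
def comps(mask,amin=60):
    n,l,s,c=cv2.connectedComponentsWithStats(mask.astype(np.uint8))
    return [(l==i,s[i],c[i]) for i in range(1,n) if s[i][4]>=amin]
E
python3 - <<'E'
import pickle,cv2,numpy as np
from h import *
d=pickle.load(open("d0.pkl","rb"));im=d["top"];f=im["frame"]
hsv=cv2.cvtColor(f,cv2.COLOR_RGB2HSV)
m=(hsv[:,:,1]<60)&(hsv[:,:,2]>95)
for mk,s,c in comps(m,150):
    if not(180<c[0]<420 and 220<c[1]<350):continue
    ys,xs=np.nonzero(mk);P=np.array([ray(im,x,y,.018)[:2] for x,y in zip(xs,ys)])
    r=cv2.minAreaRect((P*1000).astype(np.float32));mu=P.mean(0)
    a=np.linalg.svd(P-mu,full_matrices=False)[2][0];q=(P-mu)@a
    w=np.cross(np.tile(a,(len(P),1)),P-mu)
    prof=[round(float(np.ptp(w[(q>b)&(q<=b+.01)]))*1000) if ((q>b)&(q<=b+.01)).sum()>1 else 0 for b in np.arange(q.min(),q.max(),.01)]
    print(c.round(1),s[4],r,np.linalg.norm(mu).round(3),"ends",(mu+a*q.min()).round(3),(mu+a*q.max()).round(3),prof)
# rail top: 4 corners guess; block dark
m=(hsv[:,:,2]<110)&(hsv[:,:,1]>90)
for mk,s,c in comps(m,60):
    if 230<c[0]<350 and 140<c[1]<290: print("dark",s,c)
cr=f[140:360,180:420][:,:,::-1]
cv2.imwrite("pics/crop1.png",cv2.resize(cr,None,fx=2.7,fy=2.7,interpolation=cv2.INTER_CUBIC))
E
```

```text
[206.2 267.5] 473 ((450.2143249511719, 308.04296875), (29.923484802246094, 171.09718322753906), 77.70393371582031) 0.542 ends [0.534 0.29 ] [0.367 0.327] [14, 17, 16, 16, 28, 29, 30, 29, 30, 30, 29, 30, 29, 30, 28, 22, 21, 3]
[368.9 303.9] 529 ((336.50225830078125, -186.54876708984375), (31.219371795654297, 169.65985107421875), 38.6440315246582) 0.38 ends [ 0.39  -0.253] [ 0.284 -0.12 ] [19, 19, 19, 18, 30, 30, 30, 30, 30, 30, 30, 30, 30, 30, 29, 25, 23]
[236.4 324.3] 539 ((277.0260314941406, 218.6127166748047), (170.71495056152344, 32.28040313720703), 60.141700744628906) 0.348 ends [0.32  0.293] [0.234 0.145] [20, 18, 19, 18, 28, 31, 32, 32, 31, 32, 31, 32, 31, 32, 30, 25, 25, 7]
dark [ 244  152   38   46 1222] [264.23240589 175.49181669]
dark [ 315  193   47   84 1834] [337.02835333 234.77753544]<stdin>:11: DeprecationWarning: Arrays of 2-dimensional vectors are deprecated. Use arrays of 3-dimensional vectors instead. (deprecated in NumPy 2.0)
```

View pics/crop1.png

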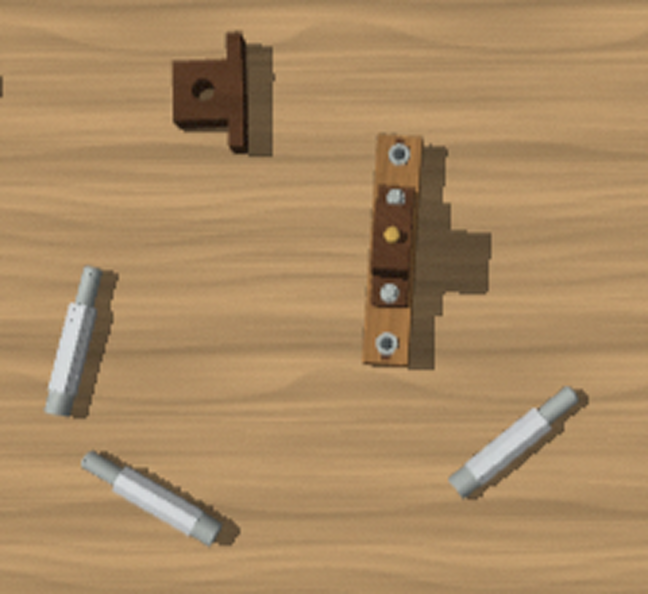

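A (208,267) is farthest from the base (0.54 m against 0.38 and 0.35). Its thin go end points away from the robot (crop (90,268)), the thick end is near (crop (58,410)), and it measures 171 x 30 mm. Next, the rail's pose and the jaw angle.

Run:
```python
import pickle,cv2,numpy as np
from h import *
from scipy.spatial.transform import Rotation as Ro
d=pickle.load(open("d0.pkl","rb"));im=d["top"];f=im["frame"]
hsv=cv2.cvtColor(f,cv2.COLOR_RGB2HSV)
m=(hsv[:,:,1]<75)&(hsv[:,:,2]>80)
for mk,s,c in comps(m,8):
    if 310<c[0]<345 and 185<c[1]<285: print("bolt",s[4],c.round(1),ray(im,*c,.04).round(4),ray(im,*c,.06).round(4))
m=(hsv[:,:,1]>140)&(hsv[:,:,2]>150)&(hsv[:,:,0]<30)
for mk,s,c in comps(m,5):
    if 310<c[0]<345 and 185<c[1]<285: print("cup",s[4],c.round(1),ray(im,*c,.131).round(4))
# block top corners from crop px (373,186),(415,186),(372,275),(409,278)
for p in [(375,186),(415,186),(372,274),(409,276)]:
    print("blk",ray(im,180+p[0]/2.7,140+p[1]/2.7,.118).round(4))
for p in [(377,133),(424,136),(363,365),(409,368)]:
    print("rail",ray(im,180+p[0]/2.7,140+p[1]/2.7,.038).round(4))
for n,p in dict(spare=(258,175),shutA=(455,175),shutB=(457,265)).items(): print(n,ray(im,*p,.04).round(3))
q=[0.7004379,0.09523192,0.70073482,-0.09637609]
M=Ro.from_quat(q,scalar_first=True).as_matrix();print(M.round(3),np.degrees(np.arctan2(M[1,1],M[0,1])))
```

```text
bolt 46 [327.3 196.6] [ 0.6574 -0.0591  0.04  ] [ 0.6525 -0.0593  0.06  ]
bolt 38 [326.2 212.6] [ 0.6078 -0.0555  0.04  ] [ 0.6037 -0.0557  0.06  ]
bolt 43 [323.8 248.2] [ 0.4994 -0.0481  0.04  ] [ 0.4969 -0.0485  0.06  ]
bolt 49 [322.4 266.9] [ 0.4432 -0.044   0.04  ] [ 0.4416 -0.0444  0.06  ]
cup 94 [330.1 202.1] [ 0.6192 -0.0678  0.131 ]
cup 20 [324.2 226.2] [ 0.5502 -0.0511  0.131 ]
cup 5 [316. 245.] [ 0.4972 -0.028   0.131 ]
cup 113 [318.8 262.1] [ 0.4491 -0.0358  0.131 ]
cup 92 [328.3 263.8] [ 0.4444 -0.0621  0.131 ]
blk [ 0.6027 -0.0357  0.118 ]
blk [ 0.6025 -0.078   0.118 ]
blk [ 0.5089 -0.0325  0.118 ]
blk [ 0.5066 -0.0712  0.118 ]
rail [ 0.6808 -0.0357  0.038 ]
rail [ 0.677  -0.0888  0.038 ]
rail [ 0.4187 -0.0201  0.038 ]
rail [ 0.4152 -0.0708  0.038 ]
spare [0.726 0.153 0.04 ]
shutA [ 0.722 -0.448  0.04 ]
shutB [ 0.447 -0.444  0.04 ]
[[-0.001  0.268  0.963]
 [-0.002  0.963 -0.268]
 [-1.    -0.002 -0.   ]] 74.4264032296829
```

Rail yaw is about -4.0° (bolts and edges agree), with the block centre at (0.550,-0.051); the oil cup confirms it. Moving above gauge A, for one close look.

```bash
python3 -m crank '{"grip":[1,1,1,1,1,1,1,1,1,1,1,1],"slide":[[3.6,-3,-1],[7.2,-6,-2],[10.8,-9,-3],[14.4,-12,-4],[18,-15,-5],[21.6,-18,-6],[25,-21,-7],[28.6,-24.2,-7],[28.6,-24.2,-7],[28.6,-24.2,-7],[28.6,-24.2,-7],[28.6,-24.2,-7]],"roll":[3,3,3,3,3,3,3,3,3,3,3,3]}' 30
python3 - <<'E'
from rig import manip
import cv2,pickle,numpy as np
from h import *
im=manip.get_image("wrist");pickle.dump(im,open("w1.pkl","wb"))
f=im["frame"];cv2.imwrite("pics/w1.png",f[:,:,::-1])
for X in [(.367,.327,.015),(.534,.29,.015),(.44,.311,.03)]: print(proj(im,X).round(0))
E
```

```text
clock: 1.3
position: [0.4392, 0.3129, 0.1614]
ee_rot: [0.703, 0.077, 0.703, -0.077]
contact_force: [0.6, 0.3, 0.4]
width: 0.0853
[319. 118.]
[319. 351.]
[319. 234.]
```

View pics/w1.png

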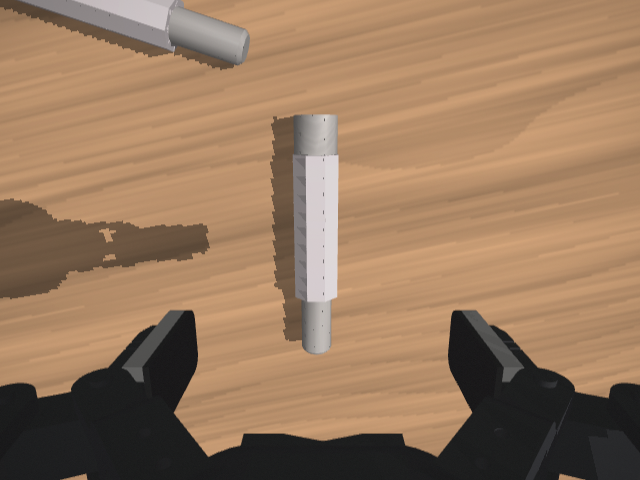

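The gauge lies upright in the frame: handle from (316,154) to (316,300), no-go end up at (317,115), go tip at (317,352). It's within 2 mm of the estimate and aligned with the jaws.

Run:
```python
import pickle,numpy as np,cv2
from h import *
im=pickle.load(open("w1.pkl","rb"));hsv=cv2.cvtColor(im["frame"],cv2.COLOR_RGB2HSV)
m=(hsv[:,:,1]<45)&(hsv[:,:,2]>110);m[:100]=0;m[356:]=0;m[:,:280]=0;m[:,350:]=0
L=[]
for r in [170,280]:
    c=np.nonzero(m[r])[0];L.append(ray(im,(c.min()+c.max())/2,r,.015));print(c.min(),c.max())
a=L[1]-L[0];print(L,np.degrees(np.arctan2(a[1],a[0])))
print("mid handle",((ray(im,316,154.5,.03)+ray(im,316,300,.03))/2).round(4))
```

```text
293 337
295 336
[array([0.39942221, 0.31726544, 0.015     ]), array([0.47682174, 0.3002705 , 0.015     ])] -12.38414595596467
mid handle [0.4373 0.3097 0.03  ]
```

```bash
python3 -m crank '{"grip":[0.8,0.8,0.8,0.8,0.8,0.8,0.8,0.8,0.8],"slide":[[-0.2,-0.3,-4],[-0.2,-0.3,-8],[-0.2,-0.3,-11],[-0.2,-0.3,-13],[-0.2,-0.3,-14.5],[-0.2,-0.3,-15.3],[-0.2,-0.3,-15.6],[-0.2,-0.3,-15.6],[-0.2,-0.3,-15.6]],"roll":[0,0,0,0,0,0,0,0,0]}'
```

```text
clock: 2.25
position: [0.4389, 0.3095, 0.0062]
ee_rot: [0.703, 0.078, 0.702, -0.077]
contact_force: [0.3, 0.1, -1.3]
width: 0.0684
```

```bash
python3 -m crank '{"grip":[0.8,0.8,0.8,0,0,0,0,0,0,0,0,0],"slide":[[0,0,-0.4],[0,0,-0.5],[0,0,-0.5],[0,0,-0.5],[0,0,-0.5],[0,0,-0.5],[0,0,-0.5],[0,0,-0.5],[0,0,-0.5],[0,0,-0.5],[0,0,-0.5],[0,0,-0.5]],"roll":[0,0,0,0,0,0,0,0,0,0,0,0]}' 80
python3 - <<'E'
from rig import manip
import cv2,pickle
for n in ["wrist"]:
    im=manip.get_image(n);cv2.imwrite("pics/w2.png",im["frame"][:,:,::-1]);pickle.dump(im,open("w2.pkl","wb"))
print(manip.get_state()["contact_force"])
E
```

```text
clock: 3.45
position: [0.4385, 0.3087, 0.0007]
ee_rot: [0.703, 0.077, 0.703, -0.077]
contact_force: [-0.2, -2.3, 5.4]
width: 0.0281
[-1.26866809 -2.13458551  5.44559199]
```

```bash
python3 -m crank '{"grip":[0,0,0,0,0,0,0,0,0,0,0,0],"slide":[[0,0,0.5],[0,0,1],[0,0,2],[0,0,4],[0,0,6],[0,0,8],[0,0,10],[0,0,10],[0,0,10],[0,0,10],[0,0,10],[0,0,10]],"roll":[0,0,0,0,0,0,0,0,0,0,0,0]}'
python3 - <<'E'
from rig import manip
import cv2,pickle,numpy as np
w=manip.get_image("wrist")["frame"];s=manip.get_image("side");pickle.dump(s,open("s3.pkl","wb"))
from h import *
u,v=proj(s,(.438,.309,.1)).astype(int);print(u,v,manip.get_state()["contact_force"],manip.get_state()["width"])
c=cv2.resize(s["frame"][v-60:v+60,u-60:u+60],(480,480),interpolation=cv2.INTER_CUBIC)
w=w[:,80:560]
o=np.hstack([w,c]);o=cv2.resize(o,(800,400));cv2.imwrite("pics/lift.png",o[:,:,::-1])
E
```

```text
clock: 4.7
position: [0.4378, 0.3086, 0.0993]
ee_rot: [0.702, 0.077, 0.703, -0.078]
contact_force: [-0.6, -1.0, -3.4]
width: 0.0287
331 317 [-0.57412471  0.51277991 -2.90356953] 0.02847250876178303
```

View pics/lift.png

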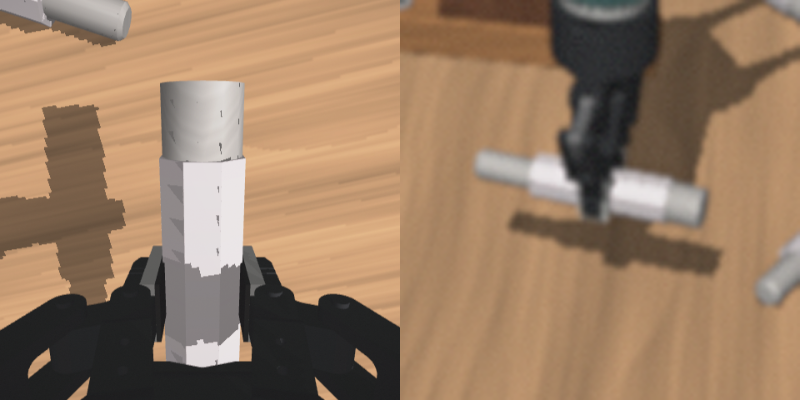

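Gauge is held level mid-handle, with no tilt visible. Carrying it to the bore's +y side with a -81.6° turn.

```bash
python3 -m crank '{"grip":[0,0,0,0,0,0,0,0,0,0,0,0,0,0,0,0],"slide":[[1,-1,0],[2,-3,0],[3,-5,0],[4,-7,0],[5.5,-9,0],[7,-11,0],[8.5,-13.5,0],[10,-16,0],[11,-18,-0.5],[12,-20,-1.5],[12.2,-21.5,-2.5],[12.2,-21.5,-3.1],[12.2,-21.5,-3.1],[12.2,-21.5,-3.1],[12.2,-21.5,-3.1],[12.2,-21.5,-3.1]],"roll":[-8,-16,-24,-32,-40,-48,-56,-64,-72,-80,-81.6,-81.6,-81.6,-81.6,-81.6,-81.6]}'
python3 - <<'E'
from rig import manip
import cv2,pickle,numpy as np
from h import *
d={n:manip.get_image(n) for n in ["wrist","top","side"]};pickle.dump(d,open("d4.pkl","wb"))
s=manip.get_state();print(s["position"],s["contact_force"])
u,v=proj(d["side"],(.555,.03,.08)).astype(int);print("side",u,v)
a=cv2.resize(d["side"]["frame"][v-50:v+50,u-65:u+65],(780,600),interpolation=cv2.INTER_CUBIC)
cv2.imwrite("pics/s4.png",a[:,:,::-1])
u,v=proj(d["top"],(.555,.03,.08)).astype(int);print("top",u,v)
b=cv2.resize(d["top"]["frame"][v-45:v+45,u-60:u+60],(400,300),interpolation=cv2.INTER_CUBIC)
w=cv2.resize(d["wrist"]["frame"],(400,300))
cv2.imwrite("pics/tw4.png",np.hstack([b,w])[:,:,::-1])
E
```

```text
clock: 6.4
position: [0.5605, 0.0947, 0.0698]
ee_rot: [0.482, 0.518, 0.482, -0.517]
contact_force: [-0.3, -0.1, -3.9]
width: 0.0284
[0.56044816 0.09433418 0.06966103] [-1.08068167  0.98022971 -3.19624081]
side 298 261
top 296 227
```

View pics/s4.png

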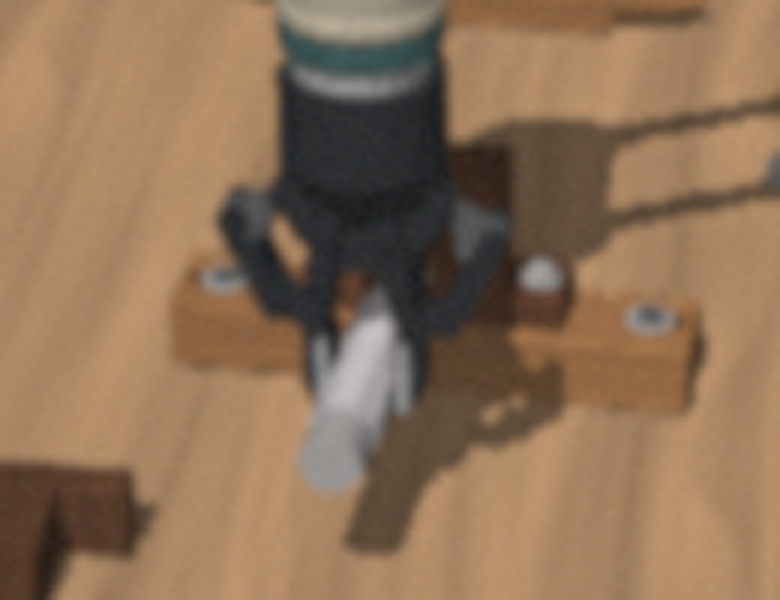

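View pics/tw4.png

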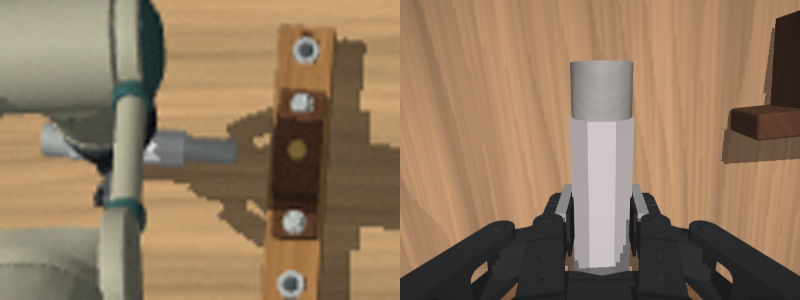

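The go end points at the block, clear of it, in line by eye: in the top crop the tip is at (237,152) and the cup at (297,150). Measuring the lateral offset in the top and wrist views.

Run:
```python
import pickle,numpy as np,cv2
from h import *
d=pickle.load(open("d4.pkl","rb"));im=d["top"];hsv=cv2.cvtColor(im["frame"],cv2.COLOR_RGB2HSV)
C=np.array([.5503,-.0512]);ex=np.array([.9976,-.0698]);ey=np.array([.0698,.9976])
def go(cols):
  for u in cols:
    c=[v for v in range(214,242) if hsv[v,u,1]<85 and hsv[v,u,2]>70]
    if len(c)<3: print(u,c);continue
    P=ray(im,u,(min(c)+max(c))/2,.084)[:2]-C;print(u,min(c),max(c),"x' %.4f y' %.4f"%(P@ex,P@ey))
go(range(292,311,2))
print(im["frame"][218:238,300].tolist())
# cup + bolts again
for p,z in [((324.2,226.2),.131)]: P=ray(im,*p,z)[:2]-C;print("cup",P@ex,P@ey)
w=d["wrist"];h=cv2.cvtColor(w["frame"],cv2.COLOR_RGB2HSV)
L=[]
for r in [120,160,230,320]:
    c=np.nonzero((h[r,400:560,1]<60)&(h[r,400:560,2]>90))[0]+400;
    c=np.nonzero((h[r,:,1]<45)&(h[r,:,2]>100))[0];c=c[(c>240)&(c<400)]
    P=ray(w,(c.min()+c.max())/2,r,.084)[:2]-C;print(r,c.min(),c.max(),"x' %.4f y' %.4f"%(P@ex,P@ey))
```

```text
292 223 230 x' 0.0011 y' 0.0953
294 223 230 x' 0.0015 y' 0.0894
296 223 230 x' 0.0018 y' 0.0836
298 223 230 x' 0.0022 y' 0.0778
300 223 230 x' 0.0026 y' 0.0720
302 224 231 x' 0.0000 y' 0.0659
304 224 231 x' 0.0004 y' 0.0601
306 224 230 x' 0.0023 y' 0.0544
308 []
310 []
[[188, 151, 108], [187, 151, 107], [187, 151, 107], [185, 149, 105], [184, 149, 106], [131, 115, 92], [94, 94, 89], [94, 97, 95], [97, 99, 96], [97, 100, 98], [96, 100, 97], [89, 91, 89], [87, 85, 79], [102, 88, 66], [109, 88, 63], [100, 82, 59], [96, 78, 56], [101, 83, 58], [104, 85, 60], [109, 88, 62]]
cup -5.475789213781451e-06 0.00021676467065840374
120 277 371 x' 0.0001 y' 0.2165
160 276 369 x' -0.0004 y' 0.2050
230 272 372 x' -0.0005 y' 0.1833
320 255 390 x' -0.0004 y' 0.1524
```

```bash
python3 -m crank '{"grip":[0,0,0,0,0,0,0,0,0,0,0,0],"slide":[[-0.05,0,-0.1],[-0.1,-1,-0.1],[-0.2,-2,-0.1],[-0.23,-2.6,-0.1],[-0.25,-2.9,-0.1],[-0.27,-3.2,-0.1],[-0.28,-3.4,-0.1],[-0.29,-3.6,-0.1],[-0.3,-3.7,-0.1],[-0.31,-3.8,-0.1],[-0.31,-3.8,-0.1],[-0.31,-3.8,-0.1]],"roll":[0,0,0,0,0,0,0,0,0,0,0,0]}' 80
```

```text
clock: 7.75
position: [0.5573, 0.0561, 0.0683]
ee_rot: [0.482, 0.518, 0.482, -0.518]
contact_force: [0.4, 0.6, -3.3]
width: 0.0285
```

```bash
python3 -m crank '{"grip":[0,0,0,0,0,0,0,0,0,0,0],"slide":[[-0.02,-0.2,0],[-0.03,-0.4,0],[-0.04,-0.6,0],[-0.06,-0.8,0],[-0.07,-1,0],[-0.08,-1.2,0],[-0.1,-1.4,0],[-0.11,-1.6,0],[-0.12,-1.8,0],[-0.14,-2,0],[-0.14,-2,0]],"roll":[0,0,0,0,0,0,0,0,0,0,0]}' 80
python3 - <<'E'
from rig import manip
import cv2,pickle,numpy as np
from h import *
d={n:manip.get_image(n) for n in ["top","side"]};pickle.dump(d,open("d5.pkl","wb"))
s=manip.get_state();print(s["position"],s["contact_force"],s["moment"])
o=[]
for n in d:
    u,v=proj(d[n],(.555,-.02,.08)).astype(int)
    o.append(cv2.resize(d[n]["frame"][v-40:v+40,u-40:u+40],(400,400),interpolation=cv2.INTER_CUBIC))
cv2.imwrite("pics/ts5.png",np.hstack(o)[:,:,::-1])
E
```

```text
clock: 8.85
position: [0.5559, 0.0356, 0.0683]
ee_rot: [-0.481, -0.518, -0.481, 0.518]
contact_force: [-0.2, -0.7, -3.0]
width: 0.0282
[0.55589658 0.03587917 0.0683463 ] [ 0.14764088  0.04808285 -4.59283177] [-0.04731055  0.02439325 -0.03626092]
```

View pics/ts5.png

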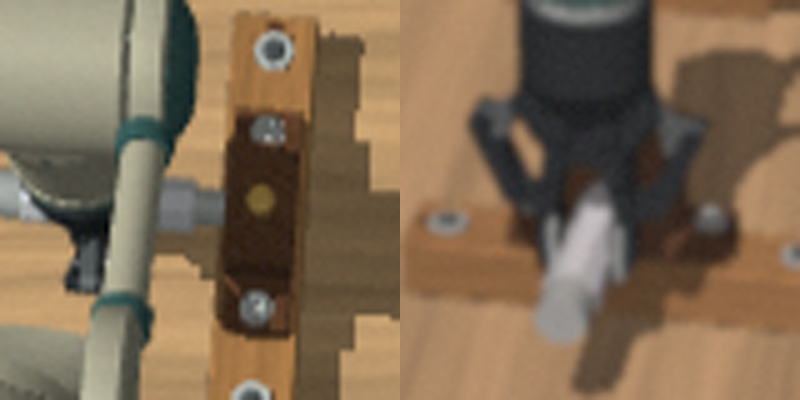

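The go end is in the bore: only about 17 mm of it still shows between the shoulder at (190,207) and the block at (225,207), with no side force. Pushing on to the shoulder.

```bash
python3 -m crank '{"grip":[0,0,0,0,0,0,0,0,0,0],"slide":[[-0.02,-0.2,0],[-0.03,-0.4,0],[-0.04,-0.6,0],[-0.06,-0.8,0],[-0.07,-1,0],[-0.08,-1.2,0],[-0.1,-1.4,0],[-0.1,-1.5,0],[-0.1,-1.5,0],[-0.1,-1.5,0]],"roll":[0,0,0,0,0,0,0,0,0,0]}' 80
python3 -m crank '{"grip":[0,0,0,0],"slide":[[-0.01,-0.1,0],[-0.01,-0.15,0],[-0.01,-0.15,0],[-0.01,-0.15,0]],"roll":[0,0,0,0]}' 80
```

```text
clock: 9.95
position: [0.5549, 0.0209, 0.0683]
ee_rot: [0.481, 0.518, 0.481, -0.518]
contact_force: [-0.6, -0.4, -4.0]
width: 0.0282
clock: 10.35
position: [0.5548, 0.0194, 0.0683]
ee_rot: [0.481, 0.518, 0.481, -0.518]
contact_force: [-0.1, -0.2, -3.9]
width: 0.0286
```

```bash
python3 -m crank '{"grip":[0,0,0,0],"slide":[[-0.01,-0.1,0],[-0.01,-0.15,0],[-0.01,-0.15,0],[-0.01,-0.15,0]],"roll":[0,0,0,0]}' 80
python3 -m crank '{"grip":[0,0,0,0],"slide":[[-0.01,-0.1,0],[-0.01,-0.15,0],[-0.01,-0.15,0],[-0.01,-0.15,0]],"roll":[0,0,0,0]}' 80
```

```text
clock: 10.75
position: [0.5547, 0.0179, 0.0683]
ee_rot: [0.481, 0.518, 0.481, -0.518]
contact_force: [1.1, 0.5, -3.9]
width: 0.0283
clock: 11.15
position: [0.5546, 0.0166, 0.0683]
ee_rot: [0.481, 0.518, 0.482, -0.518]
contact_force: [0.8, 1.3, -3.8]
width: 0.0285
```

```bash
python3 -m crank '{"grip":[0,0,0,0],"slide":[[-0.01,-0.1,0],[-0.01,-0.15,0],[-0.01,-0.15,0],[-0.01,-0.15,0]],"roll":[0,0,0,0]}' 80
python3 -m crank '{"grip":[0,0,0,0],"slide":[[-0.01,-0.1,0],[-0.01,-0.15,0],[-0.01,-0.15,0],[-0.01,-0.15,0]],"roll":[0,0,0,0]}' 80
```

```text
clock: 11.55
position: [0.5546, 0.0166, 0.0684]
ee_rot: [0.481, 0.519, 0.482, -0.517]
contact_force: [0.2, 6.9, -2.6]
width: 0.0284
clock: 11.95
position: [0.5546, 0.0166, 0.0685]
ee_rot: [0.48, 0.52, 0.482, -0.517]
contact_force: [0.7, 10.7, -2.9]
width: 0.0282
```

Shoulder met: motion stopped with 10.7 N of reaction along y, held. Drawing out along the bore.

```bash
python3 -m crank '{"grip":[0,0,0,0,0,0,0,0,0,0,0,0],"slide":[[0.02,0.3,0],[0.05,0.7,0],[0.08,1.2,0],[0.14,2,0],[0.21,3,0],[0.28,4,0],[0.35,5,0],[0.42,6,0],[0.5,7,0],[0.56,8,0],[0.58,8.3,0],[0.58,8.3,0]],"roll":[0,0,0,0,0,0,0,0,0,0,0,0]}' 80
python3 -m crank '{"grip":[0,0,0,0,0,0,0,0,0,0,0,0,0,0,0],"slide":[[0,0,3],[0,0,6],[0,0,9],[0,0,9.5],[-0.2,-3,9.5],[-0.5,-7,9.5],[-0.8,-11,9.5],[-1.05,-15,9.5],[-1.3,-19,9.5],[-1.6,-23,9.5],[-1.85,-26.5,9.5],[-1.92,-27.4,9.5],[-1.92,-27.4,9.5],[-1.92,-27.4,9.5],[-1.92,-27.4,9.5]],"roll":[0,0,0,0,0,0,0,0,0,0,0,0,0,0,0]}' 80
```

```text
clock: 13.15
position: [0.5602, 0.097, 0.0683]
ee_rot: [-0.482, -0.518, -0.482, 0.518]
contact_force: [-0.3, 0.4, -3.5]
width: 0.0286
clock: 14.65
position: [0.5407, -0.1761, 0.1628]
ee_rot: [0.481, 0.518, 0.482, -0.518]
contact_force: [-0.6, 0.3, -4.0]
width: 0.0281
```

```bash
python3 -m crank '{"grip":[0,0,0,0,0,0,0],"slide":[[0,0,-3],[0,0,-6],[0,0,-8.5],[0,0,-9.5],[0,0,-9.5],[0,0,-9.5],[0,0,-9.5]],"roll":[0,0,0,0,0,0,0]}' 80
python3 - <<'E'
from rig import manip
import cv2,pickle,numpy as np
from h import *
d={n:manip.get_image(n) for n in ["wrist","top"]};pickle.dump(d,open("d6.pkl","wb"))
s=manip.get_state();print(s["position"])
im=d["top"];u,v=proj(im,(.545,-.09,.08)).astype(int);print(u,v)
b=cv2.resize(im["frame"][v-40:v+40,u-40:u+40],(400,400),interpolation=cv2.INTER_CUBIC)
w=cv2.resize(d["wrist"]["frame"],(400,300));w=np.vstack([w,np.zeros((100,400,3),np.uint8)])
cv2.imwrite("pics/tw6.png",np.hstack([b,w])[:,:,::-1])
E
```

```text
clock: 15.35
position: [0.5423, -0.1779, 0.0699]
ee_rot: [0.483, 0.518, 0.48, -0.517]
contact_force: [0.8, -0.5, -3.5]
width: 0.0281
[ 0.54191095 -0.17791305  0.06970326]
337 230
```

View pics/tw6.png

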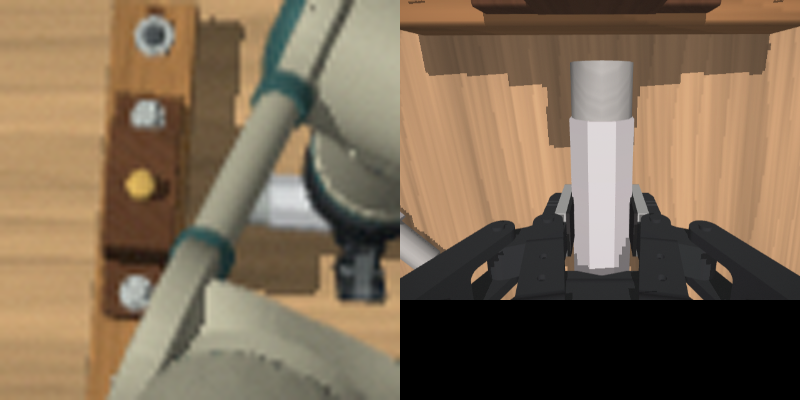

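The wrist view now shows the block's foot at the top of the frame, spanning roughly (470–720, 5), and the no-go end at (603,62). Measuring the block's centreline there against the gauge's.

Run:
```python
from rig import manip
import pickle,numpy as np,cv2
from h import *
w=pickle.load(open("d6.pkl","rb"))["wrist"];f=w["frame"]
h=cv2.cvtColor(f,cv2.COLOR_RGB2HSV)
C=np.array([.5503,-.0512]);ex=np.array([.9976,-.0698]);ey=np.array([.0698,.9976])
for r in [2,6,10,14,18,22]:
    c=np.nonzero(h[r,:,2]<105)[0]
    if len(c): print(r,c.min(),c.max(),"mid",(c.min()+c.max())/2,[ (lambda P:(round(P@ex,4),round(P@ey,4)))(ray(w,u,r,.056)[:2]-C) for u in (c.min(),c.max())])
print(f[10,80:560:20].tolist())
for r in [110,150,185,230,320]:
    c=np.nonzero((h[r,:,1]<45)&(h[r,:,2]>100))[0];c=c[(c>240)&(c<400)]
    P=ray(w,(c.min()+c.max())/2,r,.084)[:2]-C;print(r,c.min(),c.max(),"x' %.4f y' %.4f"%(P@ex,P@ey))
for a in [0,.02,-.035,.035]:
    X=np.r_[C+ex*a-ey*.02,.083];print("mouth",a,proj(w,X))
cv2.imwrite("pics/w6top.png",cv2.resize(f[0:120,80:560],(800,200))[:,:,::-1])
s=manip.get_state();print(s["position"],s["qd"].round(3))
```

```text
2 24 612 mid 318.0 [(np.float64(-0.0985), np.float64(-0.0185)), (np.float64(0.0973), np.float64(-0.0186))]
6 115 512 mid 313.5 [(np.float64(-0.0685), np.float64(-0.0197)), (np.float64(0.064), np.float64(-0.0198))]
10 116 508 mid 312.0 [(np.float64(-0.0683), np.float64(-0.0209)), (np.float64(0.0628), np.float64(-0.021))]
14 123 502 mid 312.5 [(np.float64(-0.0661), np.float64(-0.0221)), (np.float64(0.0609), np.float64(-0.0222))]
18 131 495 mid 313.0 [(np.float64(-0.0636), np.float64(-0.0233)), (np.float64(0.0587), np.float64(-0.0234))]
22 133 489 mid 311.0 [(np.float64(-0.0631), np.float64(-0.0246)), (np.float64(0.0568), np.float64(-0.0246))]
[[167, 118, 77], [169, 119, 78], [57, 40, 31], [57, 39, 30], [57, 40, 31], [54, 38, 29], [57, 40, 30], [49, 36, 28], [47, 34, 26], [49, 34, 27], [52, 36, 29], [52, 37, 28], [52, 37, 30], [50, 36, 27], [51, 36, 29], [49, 37, 27], [49, 36, 29], [53, 38, 30], [51, 37, 28], [49, 35, 27], [48, 34, 26], [52, 37, 29], [170, 120, 79], [168, 118, 78]]
110 275 372 x' 0.0009 y' -0.0538
150 274 371 x' 0.0006 y' -0.0652
185 275 369 x' 0.0004 y' -0.0757
230 272 373 x' 0.0005 y' -0.0898
320 255 390 x' 0.0005 y' -0.1208
mouth 0 [320.29216615 -19.87017435]
mouth 0.02 [393.65136285 -19.87621151]
mouth -0.035 [191.74578218 -19.8595955 ]
mouth 0.035 [448.62507553 -19.88073562]
[ 0.54191095 -0.17791305  0.06970326] [-0.001  0.003  0.008 -0.    -0.001  0.   ]
```

View pics/w6top.png

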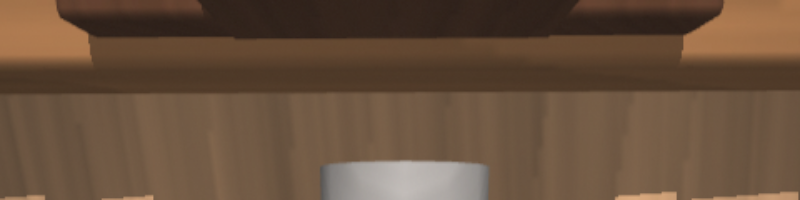

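Block centreline reads x'≈-2 mm in the wrist view (foot crop centre 390, block corners 235/549). During the go insertion it was -0.4±1.5 mm, and the gauge is now at +0.6 mm. I'll shift -1.5 mm, drop 1 mm and approach.

```bash
python3 -m crank '{"grip":[0,0,0,0,0,0,0,0],"slide":[[-0.15,0,-0.1],[-0.08,1,-0.1],[-0.01,2,-0.1],[0.01,2.3,-0.1],[0.03,2.5,-0.1],[0.04,2.7,-0.1],[0.04,2.7,-0.1],[0.04,2.7,-0.1]],"roll":[0,0,0,0,0,0,0,0]}' 80
python3 -m crank '{"grip":[0,0,0,0],"slide":[[0.01,0.1,0],[0.01,0.15,0],[0.01,0.15,0],[0.01,0.15,0]],"roll":[0,0,0,0]}' 80
```

```text
clock: 16.25
position: [0.5415, -0.1507, 0.0673]
ee_rot: [-0.482, -0.518, -0.481, 0.518]
contact_force: [-0.0, -0.4, -3.9]
width: 0.0283
clock: 16.65
position: [0.5415, -0.1491, 0.0673]
ee_rot: [0.481, 0.518, 0.481, -0.518]
contact_force: [-0.4, 0.0, -4.0]
width: 0.0285
```

```bash
python3 -m crank '{"grip":[0,0,0,0],"slide":[[0.01,0.1,0],[0.01,0.15,0],[0.01,0.15,0],[0.01,0.15,0]],"roll":[0,0,0,0]}' 80
```

```text
clock: 17.05
position: [0.5417, -0.148, 0.0674]
ee_rot: [-0.482, -0.518, -0.481, 0.518]
contact_force: [0.9, -1.6, -2.9]
width: 0.0286
```

```bash
python3 -m crank '{"grip":[0,0,0,0,0,0],"slide":[[0,-0.2,0],[0.05,-0.2,0.1],[0.05,0,0.1],[0.06,0.1,0.1],[0.06,0.15,0.1],[0.06,0.15,0.1]],"roll":[0,0,0,0,0,0]}' 80
python3 -m crank '{"grip":[0,0,0,0,0,0],"slide":[[0.01,0.1,0],[0.01,0.15,0],[0.01,0.15,0],[0.01,0.15,0],[0.01,0.15,0],[0.01,0.15,0]],"roll":[0,0,0,0,0,0]}' 80
```

```text
clock: 17.65
position: [0.5425, -0.148, 0.0687]
ee_rot: [-0.483, -0.517, -0.481, 0.518]
contact_force: [-0.8, -5.9, -2.9]
width: 0.0285
clock: 18.25
position: [0.5426, -0.148, 0.0688]
ee_rot: [-0.484, -0.516, -0.48, 0.519]
contact_force: [-1.5, -10.1, -3.5]
width: 0.0283
```

Refused: the face stopped where the mouth should be (y' = -20.1 mm from the TCP), with 10 N of reaction for over 0.5 s. Backing off to the clear bench on the -y side and lowering.

```bash
python3 -m crank '{"grip":[0,0,0,0,0,0,0,0,0,0,0,0,0],"slide":[[-0.02,-0.4,0],[-0.1,-1.5,0],[-0.25,-4,0],[-0.5,-7,0],[-0.6,-9,0],[-0.6,-9,-2],[-0.6,-9,-4],[-0.6,-9,-5.5],[-0.6,-9,-6.2],[-0.6,-9,-6.5],[-0.6,-9,-6.6],[-0.6,-9,-6.6],[-0.6,-9,-6.6]],"roll":[0,0,0,0,0,0,0,0,0,0,0,0,0]}' 80
python3 -m crank '{"grip":[0,0,0,0],"slide":[[0,0,-0.1],[0,0,-0.15],[0,0,-0.15],[0,0,-0.15]],"roll":[0,0,0,0]}' 80
```

```text
clock: 19.55
position: [0.5368, -0.2348, 0.0031]
ee_rot: [0.482, 0.518, 0.481, -0.518]
contact_force: [-0.1, 0.1, -3.5]
width: 0.0285
clock: 19.95
position: [0.5363, -0.2345, 0.0009]
ee_rot: [0.482, 0.518, 0.481, -0.518]
contact_force: [0.6, 0.4, -3.5]
width: 0.0285
```

```bash
python3 -m crank '{"grip":[0,0,0,0],"slide":[[0,0,-0.05],[0,0,-0.1],[0,0,-0.1],[0,0,-0.1]],"roll":[0,0,0,0]}' 80
```

```text
clock: 20.35
position: [0.5364, -0.2346, 0.0008]
ee_rot: [0.482, 0.518, 0.481, -0.518]
contact_force: [-2.5, 1.4, 5.3]
width: 0.0284
```

Bench contact (+5 N, and the same height as at the pick). Releasing and rising.

```bash
python3 -m crank '{"grip":[0.3,0.5,0.7,0.8,0.8,0.8,0.8,0.8,0.8,0.8,0.8,0.8,0.8,0.8],"slide":[[0,0,0],[0,0,0],[0,0,0],[0,0,0],[0,0,0.2],[0,0,0.6],[0,0,1.5],[0,0,4],[0,0,8],[0,0,12],[0,0,15],[0,0,15],[0,0,15],[0,0,15]],"roll":[0,0,0,0,0,0,0,0,0,0,0,0,0,0]}' 30
python3 - <<'E'
from rig import manip
import cv2,numpy as np
a=manip.get_image("wrist")["frame"];b=manip.get_image("side")["frame"]
cv2.imwrite("pics/end.png",np.hstack([cv2.resize(a,(400,300)),cv2.resize(b,(400,300),interpolation=cv2.INTER_AREA)])[:,:,::-1])
E
```

```text
clock: 21.75
position: [0.5354, -0.2341, 0.149]
ee_rot: [-0.481, -0.518, -0.482, 0.518]
contact_force: [0.1, -0.0, -0.6]
width: 0.0683
```

View pics/end.png

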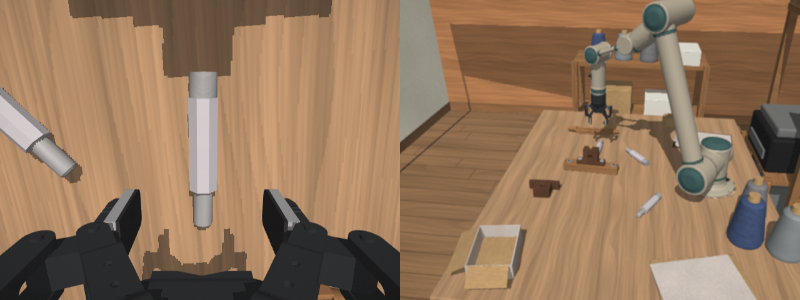

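The gauge lies flat and free at wrist (203,150), clear of the rail. The other things stand where they were.

```bash
python3 -c "
from rig import manip
print(manip.sign_off())"
```

```text
the job is handed in; nothing more can be done
None
```

I gauged the bore with the farthest of the three gauges and handed the job in at about 22 s; the rig reported no verdict.

- **Go end:** it slid in from the +y mouth with no side force until the shoulder met the block. The reaction was 10.7 N, and I drew it straight back out.
- **No-go end:** I pressed it against the -y mouth. It was refused with about 10 N for over half a second, with its face where the mouth should be.
- **Laying down:** the gauge went down at about (0.536, -0.235). It met the bench at the same height as at the pick. The last picture shows it flat, released and clear of the rail, and the bystanders looked unmoved there by eye.
- **Checks that disagreed or could not be made:**
  - The block's sideways centre read about -2 mm in the wrist view, against about 0 in the top view and -0.4 ± 1.5 mm from the go fit. I pressed at about -1 mm, within the 5 mm allowed.
  - The arm hid the no-go contact from the top camera. I judged it from force and position only.
  - The finger opening read 28.4 mm on the 30 mm flats, but the grip did not slip.
- **Pictures:** I viewed 10, plus one past the budget for the final check.

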